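# Find the rattling module and present it to the reader

## Robot

A 6-joint arm with a two-finger parallel gripper is mounted at the origin on the work surface. World frame = base frame: x ahead of the robot, y to its left, z up, the work surface at z = 0. Lengths are in m, angles in rad, forces in N, time in s.
With the tool pointing down it reaches from about 0.225 to 0.875 m from the base axis. Payload 3.4 kg.
Tool frame: the origin (TCP) lies midway between the tips of the shut fingers; the grasp point (between the pads) lies 19 mm behind it (manip.tcp_to_grasp is the distance from the TCP to the grasp point, in m); x points along the fingers, y is the direction in which the jaws open and shut, and the axes are right-handed (so a half turn about x gives the same grasp; the last joint's range is limited). The gripper opens to 85 mm and grips with 20 to 120 N. Pads are 22 mm wide; open, the fingers measure 114 mm over their backs; the gripper's body (76 mm by 85 mm) begins 54 mm behind the grasp point. The pads swing forward as they close: fully open they stand 13 mm farther back than shut.
Start: joints at [1.055, 0.276, 1.505, -0, 1.361, -0.121], TCP at [0.221, 0.531, 0.231] pointing down, gripper open.
Joint ranges: [-2.89, 2.89], [-0.75, 2.08], [0.22, 2.7], [-1.18, 4.32], [0.11, 2.71], [-2.7, 2.7]. Speed limits (rad/s): [2.57, 2.57, 3.14, 3.14, 3.14, 3.14].

## Interface

Orientations are given as a unit quaternion [w, x, y, z].
In Python, from rig import readout, eyes, job, manip gives the robot as it stands. The module is installed in compiled form; this text tells all that it offers.
- The arm moves only by the tool carry_out, never from a script. Its argument "deltas" is one flat list of numbers, 7 for each row, row after row: the shift along the tool's x, y, z scaled (see below), then the turn, a rotation vector about the tool's x, y, z scaled (see below), then the opening, from -1 (shut) to 1 (fully open). In form: [dx, dy, dz, ax, ay, az, grip, dx, dy, dz, ax, ay, az, grip, ...]. A call has 1 to 10 rows; each row shifts and turns the commanded pose from where the row before left it, along the tool's axes as they then stand; what a row does not reach is not made up. The controller multiplies each number of a shift by 60 mm and each number of a turn by 4 degrees. A row lasts 1/8 s, in which the tool goes at most 62.5 mm and 10.7 degrees, less where a joint would pass 70% of its speed; a pose out of reach is approached as far as the arm can. A call with a number of a shift or a turn outside -1 to 1 is refused whole. A call with a gripper value outside its range is refused whole. The fingers move at their own pace and stop on an object; "newtons" is the grip in N (left out, the last holds). Time passes only in rows, so rows that do not move let the fingers close. It gives the time, the measured TCP pose, the force and the opening at its end, in the units of the state.
- readout.get_state(): the state, without advancing time (a new reading comes with each control period).
- eyes.get_image(name): name is "side" or "top" or "wrist"; returns a dict with "color" (420x560x3 uint8, red, green, blue), "z_map" (420x560 float32, m along the optical axis (not along the pixel's ray), 0 where there is no reading), "mtx" (3x3 intrinsics, pixels), "distortion" ([k1, k2, p1, p2, k3] as OpenCV has them; the pictures are not rectified), "origin" and "orientation" of the camera in the world. Camera axes: x right, y down, z forward; pixel columns grow to the right and rows downward; lengths in m; the calibration is good to about 2 mm. A picture is of the moment at which its call begins.
- job.sign_off(): hands the job in, once; it reports no verdict.
The state is a dict: "clock": time; "qpos": joint angles; "qd": joint speeds; "effort": joint torques, N m; "position": TCP position; "ee_rot": TCP orientation; "contact_force": force on the tool from outside, world axes, zero at the start; "moment": the same for the moment, N m; "width": finger opening in m.
Only numpy, scipy, OpenCV 4.12 (cv2) and the standard library are available. Lean on these libraries where they do the work, as an engineer would, in place of code of your own. Each camera call takes 0.05 s, during which the arm holds its last target.

## Task

First wake the bench reader by pushing its sprung plunger fully down. Then pick up the sealed modules and shake or rock each end to end until you find the one with a loose part inside, setting each quiet one back upright where it stood. Finish while still holding the rattling module in the gripper, level and still, about 10 cm above the middle of the reader's window, and leave everything else on the bench where it is.

Things in the scene. Friction and masses are not known exactly. Their poses are not given: they have to be found in the camera images.
- case_p_mid (a point): centre of a sealed die-cast box, 120 (x) x 60 (y) x 50 mm, upright on the bench, 0.17-0.6 kg, one of 3 alike; grip across y. In the faulty one a 32 mm, 134 g iron core rolls loose on a flat floor, 74 mm of travel along x, 14 along y, knocking on the walls; tipped end-down by some 20 degrees it rolls to that end, shifts the balance, and stays there when level. Nothing moves in the others; weight tells nothing.
- case_q_mid (a point): centre of a sealed die-cast box, 120 (x) x 60 (y) x 50 mm, upright on the bench, 0.17-0.6 kg, one of 3 alike; grip across y. In the faulty one a 32 mm, 134 g iron core rolls loose on a flat floor, 74 mm of travel along x, 14 along y, knocking on the walls; tipped end-down by some 20 degrees it rolls to that end, shifts the balance, and stays there when level. Nothing moves in the others; weight tells nothing.
- case_r_mid (a point): centre of a sealed die-cast box, 120 (x) x 60 (y) x 50 mm, upright on the bench, 0.17-0.6 kg, one of 3 alike; grip across y. In the faulty one a 32 mm, 134 g iron core rolls loose on a flat floor, 74 mm of travel along x, 14 along y, knocking on the walls; tipped end-down by some 20 degrees it rolls to that end, shifts the balance, and stays there when level. Nothing moves in the others; weight tells nothing.
- window (a point): centre of the dark glass window on top of the reader, the low grey housing fixed to the bench at the far side of the modules. The window looks straight up. The housing is 104 (x) x 230 (y) x 30 tall; the window's centre is 32 above the bench, in the middle of the housing's x and 75 from its -y end (all in mm). x and y are the housing's own axes, z up
- plunger_top (a point): centre of the flat top of the reader's black sprung wake plunger, a mushroom button of 34 mm diameter on the reader's housing, 115 mm from the window's centre along the reader's +y. Out, its top is 66 mm above the bench; it is pushed straight down
- plunger (a joint): travel of the wake plunger: 0 out, 0.014 m fully down against its stop. Its spring takes 3 N to start and 9 N at the stop, and it springs back when released
- heatsink: finned aluminium heat sink, 60 (its x) x 34 x 32 tall; sizes in mm; bystander, origin at the centre of its underside
- capacitor: dark standing capacitor, 25 diameter x 40 tall; sizes in mm; bystander, origin at the centre of its underside
- jack: small metal jack socket standing up, 19 diameter x 26 tall; sizes in mm; bystander, origin at the centre of its underside
- transformer: small transformer, dark iron with copper winding, 46 (its x) x 44 x 30 tall; sizes in mm; bystander, origin at the centre of its underside
- driver: screwdriver lying on the bench, 170 long, along its x; sizes in mm; bystander, origin at the centre of its underside, halfway along
- flux_jar: amber jar with black cap, 48 diameter x 60 tall; sizes in mm; bystander, origin at the centre of its underside
There are look-alikes about, which are no part of the job. Leave any orange or yellow look-alike of the part that bears case_p_mid alone. Leave any turquoise look-alike of the part that bears case_q_mid alone.

How it is judged:
On the way, in this order (a step that is already met when the one before it is completed fails the run):
1. the wake plunger is pushed fully down (past 12 of its 14 mm) (value of joint plunger above 0.012 m), for 0.1 s.
2. a module lifted off the bench is shaken or rocked so that the loose part inside knocks on its wall (((height (world z) of case_p_mid above 0.04 m and contact force between any of case_p_c1, case_p_c2, case_p_c3, case_p_c4 and anything else above 0.25 N) or (height (world z) of case_q_mid above 0.04 m and contact force between any of case_q_c1, case_q_c2, case_q_c3, case_q_c4 and anything else above 0.25 N) or (height (world z) of case_r_mid above 0.04 m and contact force between any of case_r_c1, case_r_c2, case_r_c3, case_r_c4 and anything else above 0.25 N))).
At the end, for the whole second after the job is handed in: The rattling module is in the fingers, centre within 40 mm of the window's centre in plan and 60 to 160 mm above the glass, level within 15 degrees, still, not touching the reader; the other two stand upright on the bench within 60 mm of their starts, not gripped (((contact force between case_p_c0 and anything else above 0.3 N and horizontal distance between case_p_mid and window below 0.04 m and z of case_p_mid in the frame of window between 0.06 and 0.16 m and angle between case_p_mid's own z axis and vertical below 0.26 rad and contact force between case_p and the fingers above 2 N and linear speed of case_p below 0.03 m/s and contact force between case_p and reader below 0.1 N and height (world z) of each of case_q_mid, case_r_mid below 0.033 m and angle between each of case_q_mid, case_r_mid's own z axis and vertical below 0.12 rad and distance of each of case_q_mid, case_r_mid from where it was at the start of the episode below 0.06 m and contact force between each of case_q, case_r and the fingers below 0.1 N) or (contact force between case_q_c0 and anything else above 0.3 N and horizontal distance between case_q_mid and window below 0.04 m and z of case_q_mid in the frame of window between 0.06 and 0.16 m and angle between case_q_mid's own z axis and vertical below 0.26 rad and contact force between case_q and the fingers above 2 N and linear speed of case_q below 0.03 m/s and contact force between case_q and reader below 0.1 N and height (world z) of each of case_p_mid, case_r_mid below 0.033 m and angle between each of case_p_mid, case_r_mid's own z axis and vertical below 0.12 rad and distance of each of case_p_mid, case_r_mid from where it was at the start of the episode below 0.06 m and contact force between each of case_p, case_r and the fingers below 0.1 N) or (contact force between case_r_c0 and anything else above 0.3 N and horizontal distance between case_r_mid and window below 0.04 m and z of case_r_mid in the frame of window between 0.06 and 0.16 m and angle between case_r_mid's own z axis and vertical below 0.26 rad and contact force between case_r and the fingers above 2 N and linear speed of case_r below 0.03 m/s and contact force between case_r and reader below 0.1 N and height (world z) of each of case_p_mid, case_q_mid below 0.033 m and angle between each of case_p_mid, case_q_mid's own z axis and vertical below 0.12 rad and distance of each of case_p_mid, case_q_mid from where it was at the start of the episode below 0.06 m and contact force between each of case_p, case_q and the fingers below 0.1 N))); the arm keeps its last pose, push and grip.
It fails at once if a bystander is moved more than 30 mm (distance of any of heatsink, capacitor, jack, transformer, driver, flux_jar from where it was at the start of the episode above 0.03 m).
It also fails if it takes over 72 s, if anything falls off the work surface, if the arm or the gripper's body presses on something with over 40 N, if the wrist force passes 120 N, or if a joint passes its speed limit or range.

## Working session

There is one attempt and no reset: what is moved stays moved. The work goes in short steps, Python scripts to look and compute and a tool call to move; the robot and the scene stay as the last step left them, time stands still between calls to the robot, and variables do not carry over. Pictures are saved under pics/ and viewed, and the job is handed in when it is done.

Besides the shell and the picture viewer there is one more tool, called after "Request:" as name(argument=value, ...) on one line, values as JSON. carry_out: Moves the arm, as the interface text tells. Its arguments: {"type":"object","properties":{"deltas":{"type":"array"},"newtons":{"type":"number"}},"required":["deltas"]}

```bash
mkdir -p pics; ls; cat > h.py <<'E'
import numpy as np, cv2
from scipy.spatial.transform import Rotation as R
from rig import readout, eyes, job, manip
def rot(q): return R.from_quat([q[1],q[2],q[3],q[0]])
def grab(name,fn=None):
    d=eyes.get_image(name)
    np.savez('last_%s.npz'%name,**{k:np.array(v) for k,v in d.items()})
    if fn: cv2.imwrite('pics/'+fn,d['color'][:,:,::-1])
    return d
def cloud(d):
    z=np.array(d['z_map']); h,w=z.shape
    u,v=np.meshgrid(np.arange(w),np.arange(h))
    p=cv2.undistortPoints(np.stack([u,v],-1).reshape(-1,1,2).astype(np.float64),np.array(d['mtx'],float),np.array(d['distortion'],float)).reshape(h,w,2)
    P=np.concatenate([p,np.ones((h,w,1))],-1)*z[...,None]
    W=rot(d['orientation']).apply(P.reshape(-1,3))+np.array(d['origin'])
    W=W.reshape(h,w,3); W[z==0]=np.nan
    return W
def load(name): return dict(np.load('last_%s.npz'%name))
E
python3 - <<'E'
from h import *
s=readout.get_state(); print(s)
for n in ['side','top','wrist']:
    d=grab(n,n+'0.png'); print(n,d['origin'],d['orientation'],d['mtx'])
E
```

```text
pics
{'clock': 0.0, 'qpos': array([ 1.05498011e+00,  2.76613151e-01,  1.50615171e+00,  2.94209394e-05,
        1.36068853e+00, -1.20986680e-01]), 'qd': array([ 2.47747878e-04, -8.31077227e-04,  1.55847996e-03,  8.53617364e-05,
        1.68564257e-04,  1.46135946e-04]), 'effort': array([ 1.84590877e-03, -4.16780090e+01, -2.45811671e+01,  1.77239681e-04,
        1.10990281e-02, -1.19108572e-05]), 'position': array([0.22089852, 0.53030031, 0.23042195]), 'ee_rot': array([ 0.69315625,  0.13806882,  0.69358746, -0.13931206]), 'contact_force': array([-0.05329539, -0.56633965,  0.58424958]), 'moment': array([ 0.02297925, -0.03977373, -0.03815925]), 'width': 0.08529695782217218}
side [-0.17744585 -0.69767733  1.05920519] [-0.35753356  0.84898844 -0.36143394  0.14406213] [[539.40017136   0.         279.77179598]
 [  0.         539.40017136 211.91396376]
 [  0.           0.           1.        ]]
top [ 0.42654507 -0.02050154  1.22233026] [ 0.02674639 -0.6964899   0.71702464 -0.00788177] [[461.04160192   0.         281.88637741]
 [  0.         461.04160192 217.88542177]
 [  0.           0.           1.        ]]
wrist [0.14300808 0.56247266 0.37218459] [0.13801642 0.82042179 0.54731181 0.09115561] [[338.73989984   0.         282.73909071]
 [  0.         338.73989984 209.56775244]
 [  0.           0.           1.        ]]
```

View pics/top0.png

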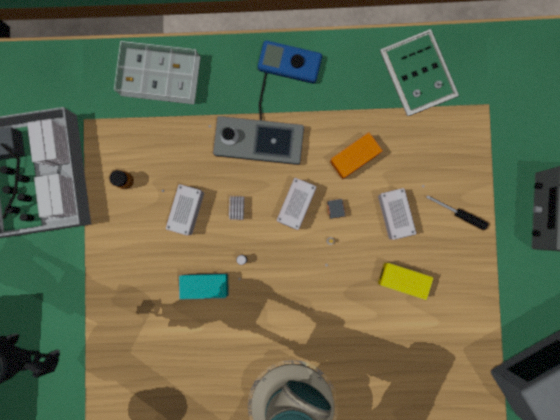

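View pics/side0.png

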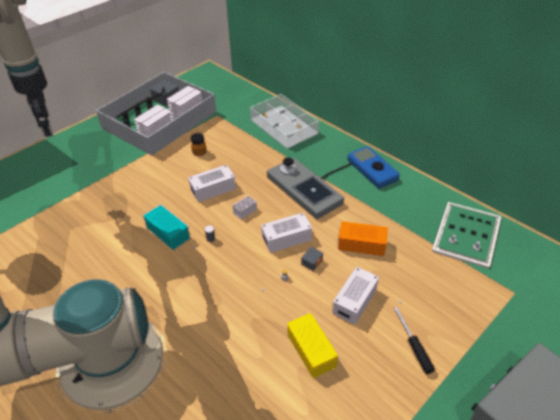

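```bash
python3 - <<'E'
from h import *
d=load('top'); W=cloud(d)
z=W[...,2]
print('table z',np.nanmedian(z))
m=(np.nan_to_num(z)>0.012).astype(np.uint8)
n,l,st,c=cv2.connectedComponentsWithStats(m)
for i in range(1,n):
    if st[i,4]<25: continue
    P=W[l==i]; zz=P[:,2]; top=P[zz>np.percentile(zz,90)-0.006]
    col=np.median(d['color'][l==i],0)
    r=cv2.minAreaRect((top[:,:2]*1000).astype(np.float32))
    print(i,st[i],c[i].round(),'ztop',np.percentile(zz,[50,95]).round(3),'rect',np.round(r[0],0),np.round(r[1],0),round(r[2],1),col)
E
```

```text
table z 0.0016276925487572758
5 [ 386   34   67   76 2491] [419.  72.] ztop [0.015 0.02 ] rect [ 861. -363.] [171. 126.] 19.5 [ 54. 103.  76.]
10 [ 114   41   86   62 2169] [155.  71.] ztop [0.035 0.051] rect [880. 329.] [203. 134.] 82.1 [118. 125. 122.]
11 [ 257   41   66   42 1879] [289.  62.] ztop [0.031 0.037] rect [898. -21.] [158.  77.] 74.6 [ 33.  74. 112.]
24 [136  54   6   8  33] [138.  57.] ztop [0.015 0.02 ] rect [928. 383.] [17. 14.] 11.8 [79. 83. 85.]
26 [159  56   5   9  32] [161.  60.] ztop [0.015 0.019] rect [918. 321.] [12. 22.] 73.7 [118. 123. 123.]
34 [125  77   8   5  27] [129.  79.] ztop [0.015 0.018] rect [870. 410.] [11. 20.] 0.6 [112.  97.  59.]
39 [152  81   5   7  28] [154.  84.] ztop [0.016 0.019] rect [854. 341.] [10. 18.] 78.4 [71. 77. 77.]
42 [178  82   5   7  27] [180.  85.] ztop [0.017 0.021] rect [848. 272.] [12. 16.] 71.6 [120. 124. 124.]
63 [   0  107   89  131 8065] [ 41. 170.] ztop [0.051 0.085] rect [624. 631.] [240. 128.] 6.9 [69. 92. 80.]
72 [ 213  113   91   52 3527] [258. 140.] ztop [0.031 0.04 ] rect [693.  67.] [228. 103.] 82.0 [93. 96. 92.
[... 1252 characters left out ...]
ct [ 424. -112.] [ 9. 10.] 60.8 [151. 129.  90.]
92 [236 254  11  10  83] [241. 259.] ztop [0.041 0.044] rect [383. 119.] [23. 21.] 88.1 [161. 158. 160.]
93 [ 379  262   54   38 1236] [405. 281.] ztop [0.051 0.055] rect [ 317. -298.] [120.  62.] 70.9 [175. 170.   9.]
94 [ 179  273   49   27 1243] [203. 286.] ztop [0.05  0.054] rect [317. 218.] [ 62. 119.] 0.5 [ 24. 142. 139.]
95 [ 490  331   70   89 4149] [533. 380.] ztop [0.135 0.183] rect [  82. -542.] [ 82. 109.] 86.0 [52. 55. 56.]
96 [   0  334   60   50 1651] [ 23. 359.] ztop [0.347 0.405] rect [222. 498.] [60. 16.] 0.6 [15. 17. 17.]
97 [ 251  365   83   55 3150] [293. 397.] ztop [0.155 0.21 ] rect [55. -2.] [95. 27.] 89.1 [88. 84. 78.]
```

The top view shows three grey-white modules at px (184,209), (296,203) and (397,213). The orange (356,155), yellow (405,281) and turquoise (203,286) boxes are look-alikes, and so are the two white boxes in the tray at the far left (45,140 and 52,195). The reader is at (258,140), with its plunger at (229,133) and its window at (273,140). I'll check these in one close crop and measure the reader.

```bash
cat >> h.py <<'E'
def toolR(jaw_deg):
    # tool x down, y at jaw_deg in plan
    a=np.radians(jaw_deg); x=np.array([0,0,-1.]); y=np.array([np.cos(a),np.sin(a),0]); z=np.cross(x,y)
    return R.from_matrix(np.stack([x,y,z],1))
def plan(p0,R0,p1,R1,n,g):
    """n equal rows straight line; returns rows in tool units"""
    rv=(R0.inv()*R1).as_rotvec()/n
    rows=[];Rc=R0
    for i in range(n):
        d=Rc.inv().apply((np.array(p1)-p0)/n)/0.06
        t=np.degrees(rv)/4
        rows.append(np.r_[d,t,g]); Rc=Rc*R.from_rotvec(rv)
    rows=np.array(rows)
    return rows
def show(rows):
    print('max',np.abs(rows[:,:6]).max().round(2))
    for r in rows: print(', '.join('%.2f'%v for v in r)+',')
E
python3 - <<'E'
from h import *
d=load('top'); W=cloud(d); z=W[...,2]
s=readout.get_state(); Rm=rot(s['ee_rot']).as_matrix(); print(Rm.round(3), 'jaw',np.degrees(np.arctan2(Rm[1,1],Rm[0,1])))
print(manip.tcp_to_grasp)
# plunger
sub=np.zeros(z.shape,bool); sub[113:165,213:304]=True
m=sub&(np.nan_to_num(z)>0.055); P=W[m]; print('plunger',P.mean(0),np.median(P[:,2]),np.ptp(P[:,:2],0),m.sum())
print(cv2.minEnclosingCircle((P[:,:2]*1000).astype(np.float32)))
m=sub&(z>0.024)&(z<0.045); P=W[m]; r=cv2.minAreaRect((P[:,:2]*1000).astype(np.float32)); print(r,np.median(P[:,2]))
a=np.radians(r[2]); c=np.array(r[0]); yv=np.array([np.cos(a),np.sin(a)]); 
print('window',c-40*yv,'plunger',c+75*yv)
# window dark
g=d['color'].mean(-1); mm=sub&(g<55); mm[:, :245]=False; print('dark',W[mm].mean(0),mm.sum())
c=d['color'][100:300,100:500,::-1]; cv2.imwrite('pics/crop1.png',cv2.resize(c,(800,400),interpolation=cv2.INTER_CUBIC))
E
```

```text
[[-0.001  0.385  0.923]
 [-0.001  0.923 -0.385]
 [-1.    -0.001 -0.   ]] jaw 67.37681727821085
0.0187
plunger [0.7032072  0.14144192 0.06638517] 0.06657914408548793 [0.0315136 0.0335827] 138
((704.3758544921875, 141.967529296875), 16.97024917602539)
((693.72216796875, 67.94485473632812), (229.60414123535156, 104.96830749511719), 82.06977844238281) 0.031367182095236146
window [688.2034885   28.32738161] plunger [704.06969197 142.22761685]
dark [nan nan nan] 827
```

View pics/crop1.png

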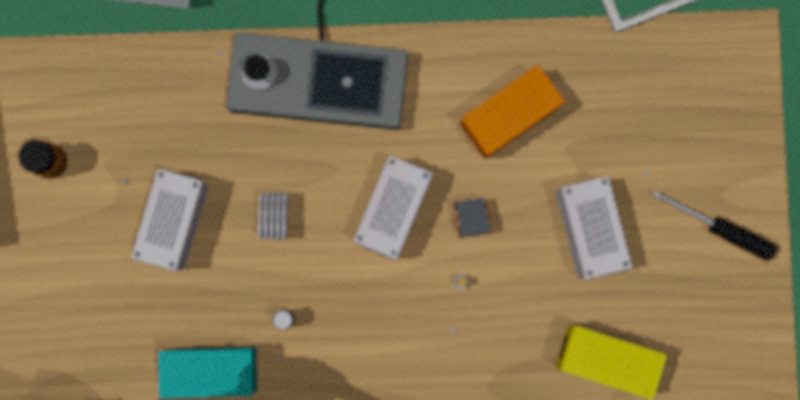

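The crop confirms the choice: three grey vented modules and the black plunger. Both plunger estimates agree at about (0.704, 0.142, 0.066), and the window is at (0.688, 0.028).

```bash
python3 - <<'E'
from h import *
s=readout.get_state()
show(plan(s['position'],rot(s['ee_rot']),[.704,.142,.13],rot(s['ee_rot']),14,-1)[:1])
E
```

```text
max 0.71
0.12, -0.21, 0.71, 0.00, 0.00, 0.00, -1.00,
```

Request:
carry_out(deltas=[0.0,-0.21,0.71,0,0,0,-1,0.0,-0.21,0.71,0,0,0,-1,0.0,-0.21,0.71,0,0,0,-1,0.0,-0.21,0.71,0,0,0,-1,0.12,-0.21,0.71,0,0,0,-1,0.12,-0.21,0.71,0,0,0,-1,0.12,-0.21,0.71,0,0,0,-1])

```text
clock: 1.02
position: [0.4634, 0.3336, 0.2092]
ee_rot: [0.693, 0.139, 0.693, -0.139]
contact_force: [0.3, 0.3, -0.3]
width: -0.0
```

Request:
carry_out(deltas=[0.12,-0.21,0.71,0,0,0,-1,0.12,-0.21,0.71,0,0,0,-1,0.12,-0.21,0.71,0,0,0,-1,0.12,-0.21,0.71,0,0,0,-1,0.12,-0.21,0.71,0,0,0,-1,0.12,-0.21,0.71,0,0,0,-1,0.12,-0.21,0.71,0,0,0,-1,0,0,0,0,0,0,-1])

```text
clock: 2.02
position: [0.7057, 0.1357, 0.1572]
ee_rot: [0.693, 0.139, 0.694, -0.14]
contact_force: [-0.7, 0.7, -0.4]
width: -0.0003
```

```bash
python3 - <<'E'
from h import *
s=readout.get_state(); print(s)
show(plan(s['position'],rot(s['ee_rot']),[.704,.142,.075],toolR(67.4),3,-1))
E
```

```text
{'clock': 2.025, 'qpos': array([ 9.37253341e-02,  5.33915928e-01,  1.27286176e+00, -9.98577716e-04,
        1.33621783e+00, -1.07857194e+00]), 'qd': array([ 0.03990132, -0.03687978,  0.03916233,  0.04002509,  0.03399068,
        0.01052141]), 'effort': array([ -1.39254827, -55.70659161, -25.15652597,  -0.27032289,
        -0.26226983,  -0.07040815]), 'position': array([0.70565502, 0.13568246, 0.15718134]), 'ee_rot': array([ 0.69275729,  0.13940764,  0.69350869, -0.14035151]), 'contact_force': array([-0.65475013,  0.68936186, -0.39292957]), 'moment': array([ 0.01548314, -0.01084677, -0.03940185]), 'width': -0.000338268109086013}
max 0.46
0.46, 0.03, -0.02, -0.02, -0.00, 0.01, -1.00,
0.46, 0.03, -0.02, -0.02, -0.00, 0.01, -1.00,
0.46, 0.03, -0.02, -0.02, -0.00, 0.01, -1.00,
```

Request:
carry_out(deltas=[0.46,0.03,-0.02,0,0,0,-1,0.46,0.03,-0.02,0,0,0,-1,0.46,0.03,-0.02,0,0,0,-1,0.1,0,0,0,0,0,-1,0.1,0,0,0,0,0,-1,0.1,0,0,0,0,0,-1])

```text
clock: 2.78
position: [0.7026, 0.1455, 0.0601]
ee_rot: [0.694, 0.139, 0.693, -0.138]
contact_force: [-2.4, 0.6, 4.6]
width: -0.0004
```

Request:
carry_out(deltas=[0.06,0,0,0,0,0,-1,0.06,0,0,0,0,0,-1])

```text
clock: 3.02
position: [0.7026, 0.1455, 0.0532]
ee_rot: [0.694, 0.139, 0.693, -0.138]
contact_force: [-3.5, 1.8, 8.6]
width: -0.0003
```

Request:
carry_out(deltas=[0.04,0,0,0,0,0,-1,0.03,0,0,0,0,0,-1,0,0,0,0,0,0,-1])

```text
clock: 3.4
position: [0.7027, 0.1455, 0.0519]
ee_rot: [0.694, 0.139, 0.693, -0.138]
contact_force: [-6.9, 0.4, 17.8]
width: 0.0001
```

The plunger is on its stop (z 0.052, 18 N). Next I'll back off and go to the left module.

```bash
python3 - <<'E'
from h import *
s=readout.get_state(); p=s['position'];q=rot(s['ee_rot'])
p1=np.array([.660,.170,.14])
r=[plan(p,q,p+[0,0,.09],q,2,-1),plan(p+[0,0,.09],q,[.515,.263,.10],toolR(72.5),6,1)]
show(np.vstack(r))
E
```

```text
max 0.75
-0.75, 0.00, 0.00, 0.00, 0.00, 0.00, -1.00,
-0.75, 0.00, 0.00, 0.00, 0.00, 0.00, -1.00,
0.12, 0.10, -0.61, -0.21, 0.00, -0.00, 1.00,
0.12, 0.11, -0.61, -0.21, 0.00, -0.00, 1.00,
0.12, 0.12, -0.60, -0.21, 0.00, -0.00, 1.00,
0.12, 0.13, -0.60, -0.21, 0.00, -0.00, 1.00,
0.12, 0.14, -0.60, -0.21, 0.00, -0.00, 1.00,
0.12, 0.15, -0.60, -0.21, 0.00, -0.00, 1.00,
```

Request:
carry_out(deltas=[-0.75,0,0,0,0,0,-1,-0.75,0,0,0,0,0,-1,0,0.1,-0.61,-0.21,0,0,1,0,0.11,-0.61,-0.21,0,0,1,0,0.12,-0.6,-0.21,0,0,1,0,0.13,-0.6,-0.21,0,0,1,0,0.14,-0.6,-0.21,0,0,1,0,0.15,-0.6,-0.21,0,0,1,0,0,0,0,0,0,1,0,0,0,0,0,0,1])

```text
clock: 4.65
position: [0.516, 0.2634, 0.1378]
ee_rot: [0.7, 0.108, 0.698, -0.108]
contact_force: [-0.4, -0.1, 0.5]
width: 0.0855
```

```bash
python3 - <<'E'
from h import *
s=readout.get_state(); p=s['position'];q=rot(s['ee_rot'])
print(p,s['width'],s['moment'],s['contact_force'])
d=grab('wrist','w1.png'); W=cloud(d); z=np.nan_to_num(W[...,2])
m=(z>0.042)&(z<0.06)&(np.hypot(W[...,0]-.515,W[...,1]-.263)<.09)
P=W[m]; print(cv2.minAreaRect((P[:,:2]*1000).astype(np.float32)),np.median(P[:,2]))
show(plan(p,q,[.515,.263,.012],toolR(72.5),4,1))
E
```

```text
[0.51602191 0.26336281 0.13777851] 0.08554902041978193 [-0.00220417  0.06218109 -0.01025446] [-0.38312535 -0.07073313  0.4850759 ]
((513.26220703125, 263.73175048828125), (60.3532829284668, 120.21564483642578), 72.28388977050781) 0.049030610333507585
max 0.52
0.52, -0.00, -0.00, -0.00, 0.01, -0.00, 1.00,
0.52, -0.00, -0.00, -0.00, 0.01, -0.00, 1.00,
0.52, -0.00, -0.00, -0.00, 0.01, -0.00, 1.00,
0.52, -0.00, -0.00, -0.00, 0.01, -0.00, 1.00,
```

View pics/w1.png

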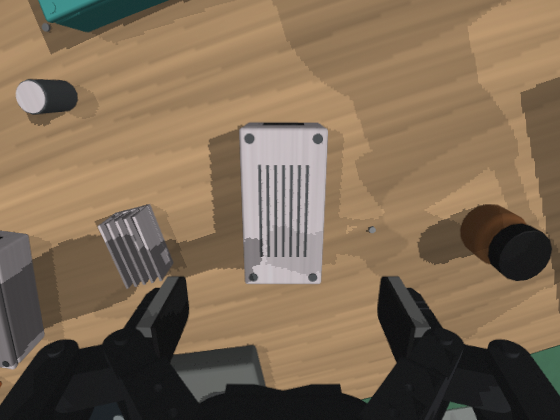

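Wrist view: the module is centred at px (284,205), aligned between the fingers. Now descend and grip.

Request:
carry_out(deltas=[0.52,0,0.01,0,0,0,1,0.52,0,0,0,0,0,1,0.52,0,0,0,0,0,1,0.52,0,0,0,0,0,1,0,0,0,0,0,0,1,0,0,0,0,0,0,-1,0,0,0,0,0,0,-1,0,0,0,0,0,0,-1,0,0,0,0,0,0,-1], newtons=80)

```text
clock: 5.82
position: [0.517, 0.2635, 0.0141]
ee_rot: [0.7, 0.109, 0.698, -0.107]
contact_force: [0.7, -1.2, 6.4]
width: 0.0591
```

Request:
carry_out(deltas=[-0.5,0,0,0,0,0,-1,-0.8,0,0,0,0,0,-1,-0.8,0,0,0,0,0,-1,0,0,0,0,0,0,-1,0,0,0,0,0,0,-1,0,0,0,0,0,0,-1])

```text
clock: 6.58
position: [0.514, 0.2626, 0.1364]
ee_rot: [0.698, 0.107, 0.7, -0.109]
contact_force: [-0.1, -0.9, -1.2]
width: 0.0589
```

```bash
cat >> h.py <<'E'
def st():
    s=readout.get_state(); Rt=rot(s['ee_rot'])
    print('t%.2f'%s['clock'],'p',s['position'].round(4),'w%.4f'%s['width'],'F',s['contact_force'].round(2),'Mtool',Rt.inv().apply(s['moment']).round(3),'tilt rows',Rt.as_matrix()[2].round(3),'q',s['qpos'].round(2),'eff',s['effort'].round(2))
E
python3 -c "from h import *
st()"
```

```text
t6.58 p [0.514  0.2626 0.1364] w0.0589 F [-0.09 -0.93 -1.2 ] Mtool [ 0.045  0.005 -0.019] tilt rows [-1.    -0.002 -0.003] q [ 0.35  0.35  1.64  0.    1.15 -0.91] eff [ 3.000e-02 -4.519e+01 -2.304e+01  0.000e+00  1.000e-02 -0.000e+00]
```

Request:
carry_out(deltas=[0,0,0,0,1,0,-1,0,0,0,0,1,0,-1,0,0,0,0,1,0,-1,0,0,0,0,1,0,-1,0,0,0,0,1,0,-1,0,0,0,0,1,0,-1,0,0,0,0,1,0,-1,0,0,0,0,0,0,-1,0,0,0,0,0,0,-1,0,0,0,0,0,0,-1])

```text
clock: 7.82
position: [0.5149, 0.2634, 0.1385]
ee_rot: [0.509, 0.131, 0.847, -0.079]
contact_force: [-0.2, -0.1, -1.5]
width: 0.059
```

```bash
python3 -c "from h import *
st()"
```

```text
t7.83 p [0.5149 0.2634 0.1385] w0.0590 F [-0.18 -0.14 -1.52] Mtool [-0.    -0.385 -0.018] tilt rows [-0.883  0.    -0.469] q [ 0.2   0.56  1.38  0.23  1.63 -1.1 ] eff [ -0.19 -54.39 -20.87   1.3    2.54   0.  ]
```

Request:
carry_out(deltas=[0,0,0,0,-1,0,-1,0,0,0,0,-1,0,-1,0,0,0,0,-1,0,-1,0,0,0,0,-1,0,-1,0,0,0,0,-1,0,-1,0,0,0,0,-1,0,-1,0,0,0,0,-1,0,-1,0,0,0,0,0,0,-1,0,0,0,0,0,0,-1])

```text
clock: 8.95
position: [0.5155, 0.2633, 0.1388]
ee_rot: [0.699, 0.108, 0.699, -0.108]
contact_force: [0.3, 0.5, -0.8]
width: 0.059
```

```bash
python3 -c "from h import *
st()"
```

```text
t8.95 p [0.5155 0.2633 0.1388] w0.0590 F [ 0.25  0.53 -0.81] Mtool [-0.062  0.014 -0.014] tilt rows [-1.     0.001 -0.   ] q [ 0.35  0.35  1.64  0.    1.15 -0.91] eff [ 4.100e-01 -4.496e+01 -2.253e+01  3.000e-02  7.000e-02 -0.000e+00]
```

Request:
carry_out(deltas=[0,0,0,0,-1,0,-1,0,0,0,0,-1,0,-1,0,0,0,0,-1,0,-1,0,0,0,0,-1,0,-1,0,0,0,0,-1,0,-1,0,0,0,0,-1,0,-1,0,0,0,0,-1,0,-1,0,0,0,0,0,0,-1,0,0,0,0,0,0,-1,0,0,0,0,0,0,-1])

```text
clock: 10.2
position: [0.5165, 0.263, 0.1387]
ee_rot: [0.847, 0.079, 0.509, -0.131]
contact_force: [0.9, 0.4, -2.3]
width: 0.0592
```

```bash
python3 -c "from h import *
st()"
```

```text
t10.20 p [0.5165 0.263  0.1387] w0.0592 F [ 0.92  0.43 -2.3 ] Mtool [0.029 0.354 0.056] tilt rows [-0.883  0.001  0.469] q [ 0.58  0.25  1.92 -0.57  0.73 -0.3 ] eff [ 1.200e-01 -3.724e+01 -2.163e+01 -1.830e+00 -8.400e-01 -1.000e-02]
```

Request:
carry_out(deltas=[0,0,0,0,1,0,-1,0,0,0,0,1,0,-1,0,0,0,0,1,0,-1,0,0,0,0,1,0,-1,0,0,0,0,1,0,-1,0,0,0,0,1,0,-1,0,0,0,0,1,0,-1,0,0,0,0,0,0,-1,0,0,0,0,0,0,-1])

```text
clock: 11.32
position: [0.5154, 0.2628, 0.1382]
ee_rot: [0.699, 0.108, 0.699, -0.108]
contact_force: [-1.3, 0.1, -1.8]
width: 0.0588
```

```bash
python3 -c "from h import *
st()"
```

```text
t11.32 p [0.5154 0.2628 0.1382] w0.0588 F [-1.32  0.14 -1.75] Mtool [ 0.022  0.02  -0.051] tilt rows [-1. -0.  0.] q [ 0.35  0.35  1.64 -0.    1.15 -0.91] eff [-4.400e-01 -4.414e+01 -2.317e+01 -3.000e-02 -6.000e-02 -0.000e+00]
```

Level moment about the jaw axis was 0.014 after one tilt and 0.020 after the other. A loose core would shift it by about 0.1, so this module is quiet. I'll set it back.

Request:
carry_out(deltas=[0.7,0,0,0,0,0,-1,0.7,0,0,0,0,0,-1,0.4,0,0,0,0,0,-1,0.2,0,0,0,0,0,-1,0.06,0,0,0,0,0,-1,0,0,0,0,0,0,-1])

```text
clock: 12.08
position: [0.516, 0.2635, 0.0155]
ee_rot: [0.699, 0.108, 0.698, -0.108]
contact_force: [0.3, -0.2, -2.5]
width: 0.0591
```

Request:
carry_out(deltas=[0,0,0,0,0,0,1,0,0,0,0,0,0,1,0,0,0,0,0,0,1,-0.5,0,0,0,0,0,1,-0.8,0,0,0,0,0,1,-0.8,0,0,0,0,0,1,0,0,0,0,0,0,1])

```text
clock: 12.95
position: [0.5184, 0.2642, 0.1453]
ee_rot: [0.702, 0.11, 0.696, -0.106]
contact_force: [0.1, -0.7, -1.6]
width: 0.0854
```

```bash
python3 - <<'E'
from h import *
st()
d=grab('wrist','w2.png'); W=cloud(d); z=np.nan_to_num(W[...,2])
m=(z>0.042)&(z<0.06)&(np.hypot(W[...,0]-.515,W[...,1]-.263)<.09)
P=W[m]; print(cv2.minAreaRect((P[:,:2]*1000).astype(np.float32)),np.median(P[:,2]))
s=readout.get_state(); p=s['position'];q=rot(s['ee_rot'])
show(plan(p,q,[.521,-.026,.138],toolR(65.6),6,1))
E
```

```text
t12.95 p [0.5184 0.2642 0.1453] w0.0854 F [ 0.14 -0.69 -1.57] Mtool [0.005 0.018 0.031] tilt rows [-1.     0.006  0.008] q [ 0.35  0.34  1.63  0.    1.16 -0.91] eff [  0.09 -44.6  -23.     0.     0.17  -0.  ]
((512.3522338867188, 264.09307861328125), (60.385433197021484, 119.83283996582031), 72.23839569091797) 0.04904021332816033
max 0.76
0.01, -0.76, 0.25, 0.28, 0.01, -0.01, 1.00,
0.01, -0.76, 0.27, 0.28, 0.01, -0.01, 1.00,
0.01, -0.75, 0.28, 0.28, 0.01, -0.01, 1.00,
0.01, -0.75, 0.30, 0.28, 0.01, -0.01, 1.00,
0.01, -0.74, 0.31, 0.28, 0.01, -0.01, 1.00,
0.01, -0.73, 0.33, 0.28, 0.01, -0.01, 1.00,
```

The left module is back within 1 mm of its start. Next is the middle one.

Request:
carry_out(deltas=[0,-0.76,0.25,0.28,0,0,1,0,-0.76,0.27,0.28,0,0,1,0,-0.75,0.28,0.28,0,0,1,0,-0.75,0.3,0.28,0,0,1,0,-0.74,0.31,0.28,0,0,1,0,-0.73,0.33,0.28,0,0,1,0,0,0,0,0,0,1,0,0,0,0,0,0,1])

```text
clock: 14.0
position: [0.5186, -0.0255, 0.1395]
ee_rot: [0.69, 0.149, 0.692, -0.149]
contact_force: [0.2, 0.7, -0.6]
width: 0.0859
```

```bash
python3 - <<'E'
from h import *
st()
d=grab('wrist','w3.png'); W=cloud(d); z=np.nan_to_num(W[...,2])
m=(z>0.042)&(z<0.06)&(np.hypot(W[...,0]-.521,W[...,1]+.026)<.09)
P=W[m]; print(cv2.minAreaRect((P[:,:2]*1000).astype(np.float32)),np.median(P[:,2]))
s=readout.get_state(); p=s['position'];q=rot(s['ee_rot'])
show(plan(p,q,[.521,-.026,.012],toolR(65.6),4,1))
E
```

```text
t14.00 p [ 0.5186 -0.0255  0.1395] w0.0859 F [ 0.22  0.71 -0.56] Mtool [-0.011  0.004  0.036] tilt rows [-1.     0.    -0.003] q [-0.18  0.26  1.76  0.    1.11 -1.33] eff [-8.800e-01 -3.787e+01 -2.173e+01 -7.000e-02 -2.000e-02 -0.000e+00]
((520.2147216796875, -26.399818420410156), (60.3669319152832, 120.74092864990234), 65.57588958740234) 0.04905378804053728
max 0.53
0.53, 0.00, 0.01, 0.01, -0.01, -0.00, 1.00,
0.53, 0.00, 0.01, 0.01, -0.01, -0.00, 1.00,
0.53, 0.00, 0.01, 0.01, -0.01, -0.00, 1.00,
0.53, 0.00, 0.01, 0.01, -0.01, -0.00, 1.00,
```

View pics/w3.png

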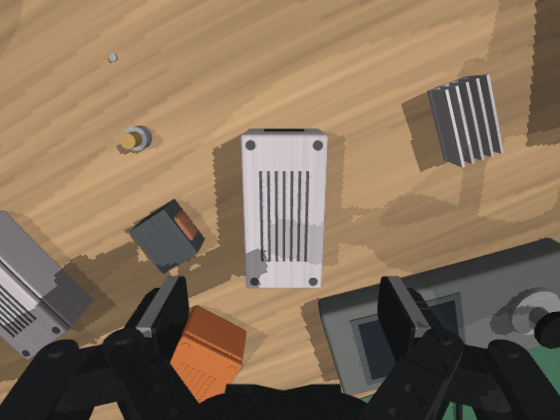

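The middle module sits at px (285,209), aligned. The transformer (170,235) is clear of the fingers.

Request:
carry_out(deltas=[0.53,0,0.01,0,0,0,1,0.53,0,0,0,0,0,1,0.53,0,0,0,0,0,1,0.53,0,0,0,0,0,1,0,0,0,0,0,0,1,0,0,0,0,0,0,-1,0,0,0,0,0,0,-1,0,0,0,0,0,0,-1,0,0,0,0,0,0,-1], newtons=80)

```text
clock: 15.18
position: [0.5214, -0.0261, 0.0151]
ee_rot: [0.693, 0.149, 0.69, -0.148]
contact_force: [-0.1, 1.9, 7.0]
width: 0.059
```

Request:
carry_out(deltas=[-0.5,0,0,0,0,0,-1,-0.8,0,0,0,0,0,-1,-0.8,0,0,0,0,0,-1,0,0,0,0,0,0,-1,0,0,0,0,0,0,-1,0,0,0,0,0,0,-1])

```text
clock: 15.92
position: [0.5181, -0.0259, 0.1372]
ee_rot: [0.689, 0.149, 0.693, -0.149]
contact_force: [-0.2, -0.3, -6.2]
width: 0.0586
```

```bash
python3 -c "from h import *
st()"
```

```text
t15.93 p [ 0.5181 -0.0259  0.1372] w0.0586 F [-0.16 -0.25 -6.17] Mtool [-0.001 -0.062 -0.001] tilt rows [-1.    -0.001 -0.005] q [-0.18  0.27  1.77  0.    1.11 -1.33] eff [ 1.000e-02 -4.161e+01 -2.378e+01  0.000e+00  2.000e-02  0.000e+00]
```

Request:
carry_out(deltas=[0,0,0,0,1,0,-1,0,0,0,0,1,0,-1,0,0,0,0,1,0,-1,0,0,0,0,1,0,-1,0,0,0,0,1,0,-1,0,0,0,0,1,0,-1,0,0,0,0,1,0,-1,0,0,0,0,0,0,-1,0,0,0,0,0,0,-1,0,0,0,0,0,0,-1])

```text
clock: 17.18
position: [0.5197, -0.026, 0.1397]
ee_rot: [0.504, 0.18, 0.838, -0.108]
contact_force: [0.1, 0.9, -5.2]
width: 0.0592
```

Request:
carry_out(deltas=[0,0,0,0,-1,0,-1,0,0,0,0,-1,0,-1,0,0,0,0,-1,0,-1,0,0,0,0,-1,0,-1,0,0,0,0,-1,0,-1,0,0,0,0,-1,0,-1,0,0,0,0,-1,0,-1,0,0,0,0,0,0,-1,0,0,0,0,0,0,-1])

```text
clock: 18.3
position: [0.5199, -0.0261, 0.1399]
ee_rot: [0.691, 0.149, 0.691, -0.149]
contact_force: [-0.8, -0.5, -5.4]
width: 0.0592
```

```bash
python3 -c "from h import *
st()"
```

```text
t18.30 p [ 0.5199 -0.0261  0.1399] w0.0592 F [-0.76 -0.51 -5.45] Mtool [ 0.082  0.071 -0.007] tilt rows [-1.     0.    -0.001] q [-0.18  0.26  1.76  0.    1.11 -1.33] eff [ 2.200e-01 -4.150e+01 -2.317e+01  2.000e-02  1.000e-01 -0.000e+00]
```

Request:
carry_out(deltas=[0,0,0,0,-1,0,-1,0,0,0,0,-1,0,-1,0,0,0,0,-1,0,-1,0,0,0,0,-1,0,-1,0,0,0,0,-1,0,-1,0,0,0,0,-1,0,-1,0,0,0,0,-1,0,-1,0,0,0,0,0,0,-1,0,0,0,0,0,0,-1,0,0,0,0,0,0,-1])

```text
clock: 19.55
position: [0.5212, -0.0266, 0.1399]
ee_rot: [0.838, 0.109, 0.503, -0.181]
contact_force: [0.5, -0.1, -4.8]
width: 0.059
```

Request:
carry_out(deltas=[0,0,0,0,1,0,-1,0,0,0,0,1,0,-1,0,0,0,0,1,0,-1,0,0,0,0,1,0,-1,0,0,0,0,1,0,-1,0,0,0,0,1,0,-1,0,0,0,0,1,0,-1,0,0,0,0,0,0,-1,0,0,0,0,0,0,-1])

```text
clock: 20.68
position: [0.5202, -0.0264, 0.1394]
ee_rot: [0.692, 0.149, 0.691, -0.149]
contact_force: [-0.2, 0.3, -6.1]
width: 0.0587
```

```bash
python3 -c "from h import *
st()"
```

```text
t20.68 p [ 0.5202 -0.0264  0.1394] w0.0587 F [-0.18  0.34 -6.11] Mtool [ 0.048 -0.038  0.031] tilt rows [-1.     0.     0.001] q [-0.18  0.27  1.76 -0.    1.11 -1.33] eff [-2.400e-01 -4.048e+01 -2.408e+01 -1.000e-02 -8.000e-02 -0.000e+00]
```

The jaw-axis moment swung -0.06 → +0.07 → -0.04, about what the core would cause, but the noise is near 0.04. I'll average readings and repeat the rock to confirm.

```bash
cat >> h.py <<'E'
def avg(n=12):
    M=[]
    for i in range(n):
        eyes.get_image('wrist'); s=readout.get_state(); M.append(rot(s['ee_rot']).inv().apply(s['moment']))
    M=np.array(M); print('t',s['clock'],'Mtool',M.mean(0).round(3),'sem',(M.std(0)/n**.5).round(3))
E
python3 -c "from h import *
avg()"
```

```text
t 21.275 Mtool [ 0.017 -0.043 -0.015] sem [0.008 0.007 0.006]
```

Request:
carry_out(deltas=[0,0,0,0,1,0,-1,0,0,0,0,1,0,-1,0,0,0,0,1,0,-1,0,0,0,0,1,0,-1,0,0,0,0,1,0,-1,0,0,0,0,1,0,-1,0,0,0,0,1,0,-1,0,0,0,0,0,0,-1,0,0,0,0,0,0,-1,0,0,0,0,0,0,-1])

```text
clock: 22.52
position: [0.5199, -0.026, 0.14]
ee_rot: [0.504, 0.18, 0.838, -0.108]
contact_force: [1.0, -0.1, -6.6]
width: 0.0587
```

Request:
carry_out(deltas=[0,0,0,0,-1,0,-1,0,0,0,0,-1,0,-1,0,0,0,0,-1,0,-1,0,0,0,0,-1,0,-1,0,0,0,0,-1,0,-1,0,0,0,0,-1,0,-1,0,0,0,0,-1,0,-1,0,0,0,0,0,0,-1,0,0,0,0,0,0,-1])

```text
clock: 23.65
position: [0.5199, -0.0261, 0.1399]
ee_rot: [0.691, 0.149, 0.691, -0.149]
contact_force: [1.3, -0.5, -5.5]
width: 0.0587
```

```bash
python3 -c "from h import *
avg()
st()
s=readout.get_state()
show(plan(s['position'],rot(s['ee_rot']),[.688,.028,.125],rot(s['ee_rot']),6,-1))"
```

```text
t 24.25 Mtool [ 0.011 -0.008 -0.005] sem [0.012 0.139 0.009]
t24.25 p [ 0.5201 -0.0262  0.1394] w0.0587 F [ 0.39 -0.74 -5.09] Mtool [-0.018 -0.687 -0.072] tilt rows [-1.  0. -0.] q [-0.18  0.27  1.76  0.    1.11 -1.33] eff [-1.00e-02 -4.09e+01 -2.36e+01  1.00e-02  0.00e+00 -0.00e+00]
max 0.36
0.04, 0.33, 0.36, 0.00, 0.00, 0.00, -1.00,
0.04, 0.33, 0.36, 0.00, 0.00, 0.00, -1.00,
0.04, 0.33, 0.36, 0.00, 0.00, 0.00, -1.00,
0.04, 0.33, 0.36, 0.00, 0.00, 0.00, -1.00,
0.04, 0.33, 0.36, 0.00, 0.00, 0.00, -1.00,
0.04, 0.33, 0.36, 0.00, 0.00, 0.00, -1.00,
```

One reading is a large outlier (-0.69, and the sem jumped). I'll look at the individual samples.

```bash
cat >> h.py <<'E'
def samp(n=14):
    M=[]
    for i in range(n):
        eyes.get_image('wrist'); s=readout.get_state(); M.append(rot(s['ee_rot']).inv().apply(s['moment'])[1])
    print('t',s['clock'],np.round(M,3),'median',np.median(M).round(3))
E
python3 -c "from h import *
samp()"
```

```text
t 24.95 [ 0.065  0.584 -0.501 -0.132  0.625 -0.356 -0.363  0.603 -0.14  -0.55
  0.529  0.123 -0.705  0.354] median -0.033
```

```bash
python3 - <<'E'
from h import *
for i in range(6):
    d=eyes.get_image('wrist'); s=readout.get_state()
    print(s['clock'],'M',s['moment'].round(2),'F',s['contact_force'].round(1),'qd',s['qd'].round(3),'w',round(s['width'],4),'p',s['position'].round(4))
cv2.imwrite('pics/w4.png',d['color'][:,:,::-1])
E
```

```text
25.0 M [0.15 0.32 0.  ] F [ 0.4  0.3 -6. ] qd [-0.001 -0.001  0.001  0.003  0.011 -0.   ] w 0.0586 p [ 0.5201 -0.0262  0.1395]
25.05 M [-0.3  -0.55 -0.04] F [ 1.1 -0.1 -5.9] qd [ 0.001  0.     0.002 -0.017 -0.047  0.001] w 0.059 p [ 0.5201 -0.0262  0.1395]
25.1 M [0.11 0.18 0.  ] F [-0.4  0.5 -5. ] qd [ 0.     0.    -0.002  0.01   0.028  0.005] w 0.0586 p [ 0.52   -0.0262  0.1395]
25.15 M [0.16 0.41 0.02] F [-0.3  0.4 -4.8] qd [-0.     0.002 -0.002  0.008  0.028 -0.002] w 0.0587 p [ 0.5201 -0.0262  0.1395]
25.2 M [-0.29 -0.5   0.02] F [ 0.4 -0.7 -5.5] qd [ 0.001 -0.002  0.003 -0.017 -0.047 -0.002] w 0.0588 p [ 0.5201 -0.0262  0.1395]
25.25 M [-0.01 -0.03  0.03] F [-0.2  0.9 -6.2] qd [ 0.001  0.001 -0.001  0.004  0.012  0.003] w 0.059 p [ 0.5201 -0.0262  0.1395]
```

View pics/w4.png

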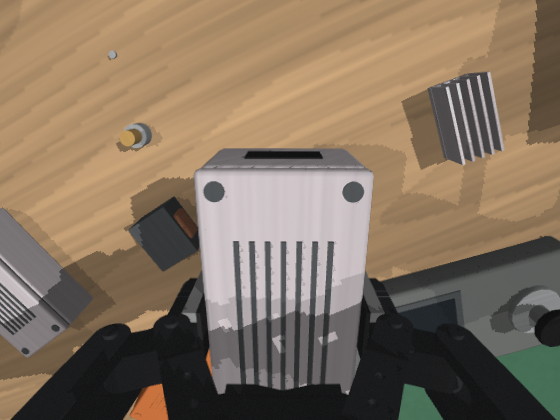

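Request:
carry_out(deltas=[-0.2,0,0,0,0,0,-1,-0.2,0,0,0,0,0,-1,0,0,0,0,0,0,-1,0,0,0,0,0,0,-1], newtons=100)

```text
clock: 25.75
position: [0.52, -0.0262, 0.1637]
ee_rot: [0.691, 0.149, 0.691, -0.149]
contact_force: [-1.2, 1.4, -5.1]
width: 0.0585
```

```bash
python3 - <<'E'
from h import *
from scipy.optimize import least_squares
M=np.array([ 0.065,0.584,-0.501,-0.132,0.625,-0.356,-0.363,0.603,-0.14,-0.55,0.529,0.123,-0.705,0.354]);t=np.arange(14)*.05
best=min((least_squares(lambda x:x[0]+x[1]*np.cos(x[3]*t)+x[2]*np.sin(x[3]*t)-M,[0,.5,.1,w]) for w in np.arange(20,62,1)),key=lambda r:r.cost)
print(best.x,best.cost)
samp(10)
E
```

```text
[-9.11371816e-03  8.52239537e-02  6.45960125e-01  3.93914231e+01] 0.004011266300969373
t 26.25 [-2.489  2.952 -1.68  -0.7    2.514 -2.934  1.707  0.645 -2.526  2.837] median -0.027
```

The oscillation is growing (±2.9 N·m). I'll lower the grip force and shift slightly to see whether it damps.

Request:
carry_out(deltas=[0.2,0,0,0,0,0,-1,0.2,0,0,0,0,0,-1], newtons=40)

```text
clock: 26.5
position: [0.5198, -0.0262, 0.1385]
ee_rot: [0.691, 0.149, 0.691, -0.149]
contact_force: [-2.1, 0.6, -7.5]
width: 0.0586
```

```bash
python3 - <<'E'
from h import *
for i in range(8):
    d=eyes.get_image('wrist'); s=readout.get_state()
    print(s['clock'],'My',rot(s['ee_rot']).inv().apply(s['moment'])[1].round(2),'F',s['contact_force'].round(1),'qd',s['qd'].round(3),'w',round(s['width'],4),'p',s['position'].round(4))
cv2.imwrite('pics/w5.png',d['color'][:,:,::-1])
E
```

```text
26.55 My 0.66 F [-1.3  0.8 -6.3] qd [-0.002 -0.002 -0.008  0.028  0.127  0.019] w 0.0588 p [ 0.5184 -0.0259  0.1367]
26.6 My -2.5 F [ 3.2 -1.8 -4. ] qd [ 0.006 -0.02  -0.021 -0.073 -0.158  0.016] w 0.0587 p [ 0.5184 -0.0259  0.1373]
26.65 My 0.1 F [-0.8  0.3 -6. ] qd [-0.002 -0.011 -0.027 -0.     0.006  0.   ] w 0.0582 p [ 0.519  -0.026   0.1381]
26.7 My -0.03 F [ 0.3  0.8 -5. ] qd [-0.    -0.011 -0.018  0.    -0.002 -0.001] w 0.0587 p [ 0.5197 -0.0261  0.1388]
26.75 My -0.02 F [ 0.4 -0.3 -5.4] qd [ 0.    -0.01  -0.012 -0.001  0.    -0.   ] w 0.0585 p [ 0.5201 -0.0262  0.1393]
26.8 My 0.03 F [-0.1  0.4 -5.6] qd [ 0.001 -0.005 -0.003 -0.003 -0.    -0.001] w 0.0586 p [ 0.5204 -0.0263  0.1396]
26.85 My -0.04 F [-0.4  0.2 -5.3] qd [-0.    -0.003 -0.001 -0.001  0.001 -0.   ] w 0.0586 p [ 0.5204 -0.0263  0.1398]
26.9 My 0.0 F [ 0.  -0.4 -6.1] qd [ 0.    -0.002  0.002  0.     0.001 -0.   ] w 0.0585 p [ 0.5204 -0.0263  0.1398]
```

View pics/w5.png

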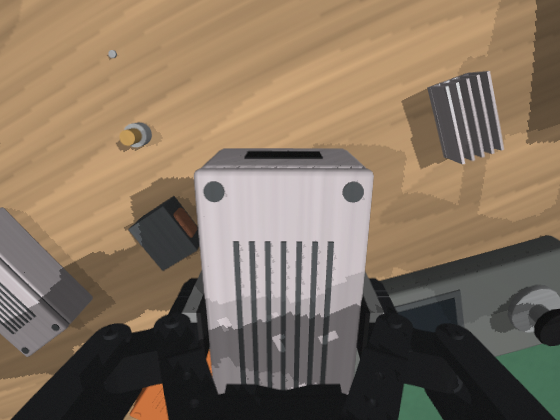

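At 40 N it damped at once and the module has not slipped. Now a clean test with averaging.

```bash
python3 -c "from h import *
samp(10)"
```

```text
t 27.4 [-0.008 -0.058 -0.016 -0.003  0.041 -0.005  0.031 -0.051  0.008 -0.051] median -0.007
```

Request:
carry_out(deltas=[0,0,0,0,-1,0,-1,0,0,0,0,-1,0,-1,0,0,0,0,-1,0,-1,0,0,0,0,-1,0,-1,0,0,0,0,-1,0,-1,0,0,0,0,-1,0,-1,0,0,0,0,-1,0,-1,0,0,0,0,0,0,-1,0,0,0,0,0,0,-1,0,0,0,0,0,0,-1])

```text
clock: 28.65
position: [0.5211, -0.0265, 0.1401]
ee_rot: [0.838, 0.109, 0.503, -0.181]
contact_force: [0.3, -1.8, -1.7]
width: 0.0586
```

Request:
carry_out(deltas=[0,0,0,0,1,0,-1,0,0,0,0,1,0,-1,0,0,0,0,1,0,-1,0,0,0,0,1,0,-1,0,0,0,0,1,0,-1,0,0,0,0,1,0,-1,0,0,0,0,1,0,-1,0,0,0,0,0,0,-1,0,0,0,0,0,0,-1])

```text
clock: 29.78
position: [0.5201, -0.0263, 0.1393]
ee_rot: [0.692, 0.149, 0.691, -0.149]
contact_force: [-0.6, -0.0, -6.0]
width: 0.0586
```

```bash
python3 -c "from h import *
samp(10)"
```

```text
t 30.275 [-1.947  2.941 -2.358  0.267  1.999 -2.903 -0.034  0.034  0.047  0.026] median 0.03
```

Request:
carry_out(deltas=[0,0,0,0,1,0,-1,0,0,0,0,1,0,-1,0,0,0,0,1,0,-1,0,0,0,0,1,0,-1,0,0,0,0,1,0,-1,0,0,0,0,1,0,-1,0,0,0,0,1,0,-1,0,0,0,0,0,0,-1,0,0,0,0,0,0,-1,0,0,0,0,0,0,-1])

```text
clock: 31.52
position: [0.5199, -0.026, 0.14]
ee_rot: [0.504, 0.18, 0.838, -0.108]
contact_force: [-0.4, 0.2, -5.3]
width: 0.0586
```

Request:
carry_out(deltas=[0,0,0,0,-1,0,-1,0,0,0,0,-1,0,-1,0,0,0,0,-1,0,-1,0,0,0,0,-1,0,-1,0,0,0,0,-1,0,-1,0,0,0,0,-1,0,-1,0,0,0,0,-1,0,-1,0,0,0,0,0,0,-1,0,0,0,0,0,0,-1])

```text
clock: 32.65
position: [0.5199, -0.0261, 0.1399]
ee_rot: [0.691, 0.149, 0.691, -0.149]
contact_force: [0.5, 1.1, -4.8]
width: 0.0586
```

```bash
python3 -c "from h import *
samp(10);st()"
```

```text
t 33.15 [ 0.016  0.103  0.064  0.015  0.047  0.024  0.064  0.049 -0.01   0.   ] median 0.035
t33.15 p [ 0.5201 -0.0263  0.1393] w0.0587 F [ 0.08 -1.16 -5.11] Mtool [0.016 0.    0.033] tilt rows [-1.  0. -0.] q [-0.18  0.27  1.76  0.    1.11 -1.33] eff [-2.000e-02 -4.097e+01 -2.365e+01 -1.000e-02 -4.000e-02 -0.000e+00]
```

Request:
carry_out(deltas=[0,0,0,0,-1,0,-1,0,0,0,0,-1,0,-1,0,0,0,0,-1,0,-1,0,0,0,0,-1,0,-1,0,0,0,0,-1,0,-1,0,0,0,0,-1,0,-1,0,0,0,0,-1,0,-1,0,0,0,0,0,0,-1,0,0,0,0,0,0,-1,0,0,0,0,0,0,-1], newtons=30)

```text
clock: 34.4
position: [0.521, -0.0265, 0.14]
ee_rot: [0.838, 0.109, 0.503, -0.181]
contact_force: [0.1, -0.0, -5.3]
width: 0.0587
```

Request:
carry_out(deltas=[0,0,0,0,1,0,-1,0,0,0,0,1,0,-1,0,0,0,0,1,0,-1,0,0,0,0,1,0,-1,0,0,0,0,1,0,-1,0,0,0,0,1,0,-1,0,0,0,0,0.6,0,-1,0,0,0,0,0.4,0,-1,0,0,0,0,0,0,-1])

```text
clock: 35.52
position: [0.5211, -0.0267, 0.1395]
ee_rot: [0.692, 0.149, 0.691, -0.149]
contact_force: [-0.2, 0.3, -5.5]
width: 0.0586
```

```bash
python3 -c "from h import *
samp(12);st()"
```

```text
t 36.125 [ 0.012 -0.319  0.127  0.102 -0.316  0.192  0.157 -0.443  0.132  0.19
 -0.336 -1.221] median 0.057
t36.12 p [ 0.52   -0.0262  0.1396] w0.0587 F [ 1.54 -1.53 -5.01] Mtool [ 0.028 -1.221  0.023] tilt rows [-1.  0.  0.] q [-0.18  0.27  1.76  0.    1.11 -1.33] eff [ 1.000e-02 -4.096e+01 -2.357e+01 -1.000e-02  1.000e-02 -0.000e+00]
```

Held level, the load sometimes rings, which would also shake a loose core. The calm samples do suggest a shift: +0.04 to +0.07 after a + tilt against -0.04 after a − tilt. I'll carry it above the window, where the joint pose differs, and repeat the test there.

Request:
carry_out(deltas=[-0.1,0.33,0.36,0,0,0,-1,-0.1,0.33,0.36,0,0,0,-1,0,0.33,0.36,0,0,0,-1,0,0.33,0.36,0,0,0,-1,0,0.33,0.36,0,0,0,-1,0,0.33,0.36,0,0,0,-1,0,0,0,0,0,0,-1], newtons=40)

```text
clock: 37.0
position: [0.6891, 0.0294, 0.1506]
ee_rot: [0.692, 0.149, 0.691, -0.148]
contact_force: [-1.4, -0.3, -5.0]
width: 0.0588
```

Request:
carry_out(deltas=[0,0,0,0,1,0,-1,0,0,0,0,1,0,-1,0,0,0,0,1,0,-1,0,0,0,0,1,0,-1,0,0,0,0,1,0,-1,0,0,0,0,1,0,-1,0,0,0,0,1,0,-1,0,0,0,0,0,0,-1,0,0,0,0,0,0,-1,0,0,0,0,0,0,-1])

```text
clock: 38.25
position: [0.6868, 0.029, 0.1523]
ee_rot: [0.504, 0.18, 0.838, -0.108]
contact_force: [-0.3, 0.3, -5.1]
width: 0.0587
```

Request:
carry_out(deltas=[0,0,0,0,-1,0,-1,0,0,0,0,-1,0,-1,0,0,0,0,-1,0,-1,0,0,0,0,-1,0,-1,0,0,0,0,-1,0,-1,0,0,0,0,-1,0,-1,0,0,0,0,-0.6,0,-1,0,0,0,0,-0.4,0,-1,0,0,0,0,0,0,-1])

```text
clock: 39.38
position: [0.686, 0.0293, 0.1521]
ee_rot: [0.691, 0.149, 0.692, -0.149]
contact_force: [0.3, 0.3, -5.1]
width: 0.0589
```

```bash
python3 -c "from h import *
samp(10);st()"
```

```text
t 39.875 [0.017 0.037 0.058 0.018 0.031 0.056 0.009 0.016 0.035 0.015] median 0.025
t39.88 p [0.6872 0.0286 0.1513] w0.0587 F [ 0.04 -0.12 -4.87] Mtool [ 0.024  0.015 -0.015] tilt rows [-1.  0. -0.] q [-0.06  0.49  1.36  0.    1.29 -1.21] eff [-1.000e-02 -5.728e+01 -2.609e+01 -1.000e-02 -3.000e-02 -0.000e+00]
```

Request:
carry_out(deltas=[0,0,0,0,-1,0,-1,0,0,0,0,-1,0,-1,0,0,0,0,-1,0,-1,0,0,0,0,-1,0,-1,0,0,0,0,-1,0,-1,0,0,0,0,-1,0,-1,0,0,0,0,-1,0,-1,0,0,0,0,0,0,-1,0,0,0,0,0,0,-1,0,0,0,0,0,0,-1])

```text
clock: 41.12
position: [0.688, 0.0284, 0.152]
ee_rot: [0.838, 0.109, 0.503, -0.181]
contact_force: [0.5, -0.3, -5.1]
width: 0.0587
```

Request:
carry_out(deltas=[0,0,0,0,1,0,-1,0,0,0,0,1,0,-1,0,0,0,0,1,0,-1,0,0,0,0,1,0,-1,0,0,0,0,1,0,-1,0,0,0,0,1,0,-1,0,0,0,0,0.6,0,-1,0,0,0,0,0.4,0,-1,0,0,0,0,0,0,-1])

```text
clock: 42.25
position: [0.6881, 0.0281, 0.1513]
ee_rot: [0.692, 0.149, 0.691, -0.149]
contact_force: [-0.5, 0.1, -5.3]
width: 0.0589
```

```bash
python3 -c "from h import *
samp(10);st()"
```

```text
t 42.75 [-0.024 -0.074 -0.021 -0.074 -0.062 -0.051 -0.089 -0.02  -0.043 -0.033] median -0.047
t42.75 p [0.687  0.0289 0.1517] w0.0586 F [ 0.31  0.2  -5.71] Mtool [ 0.02  -0.033  0.049] tilt rows [-1.  0.  0.] q [-0.06  0.49  1.36  0.    1.29 -1.21] eff [ 1.000e-02 -5.716e+01 -2.598e+01  3.000e-02  5.000e-02  0.000e+00]
```

This one is clean and calm: +0.03 after the + tilt, -0.05 after the − tilt, matching the rolling core. This is the rattler. I'll lower it to about 10 cm above the glass.

Request:
carry_out(deltas=[0.2,0,0,0,0,0,-1,0.2,0,0,0,0,0,-1,0.1,0,0,0,0,0,-1,0,0,0,0,0,0,-1,0,0,0,0,0,0,-1,0,0,0,0,0,0,-1])

```text
clock: 43.5
position: [0.6875, 0.0287, 0.122]
ee_rot: [0.692, 0.149, 0.691, -0.149]
contact_force: [-0.3, -0.2, -5.5]
width: 0.0586
```

```bash
python3 - <<'E'
from h import *
samp(20);st(); print(readout.get_state()['qd'].round(4))
for n in ['top','side']:
    d=grab(n,n+'9.png'); W=cloud(d); 
    if n=='top':
        z=np.nan_to_num(W[...,2])
        for c in [(.515,.263),(.488,-.284)]:
            m=(z>.042)&(z<.06)&(np.hypot(W[...,0]-c[0],W[...,1]-c[1])<.09); print(cv2.minAreaRect((W[m][:,:2]*1000).astype(np.float32)))
E
```

```text
t 44.5 [-0.043 -0.053 -0.079 -0.059 -0.014 -0.028 -0.019 -0.057 -0.083 -0.071
 -0.084 -0.024 -0.033  0.012 -0.061 -0.067 -0.01  -0.043 -0.006 -0.063] median -0.048
t44.50 p [0.6871 0.0287 0.1215] w0.0586 F [ 0.04 -0.15 -5.18] Mtool [ 0.039 -0.063 -0.003] tilt rows [-1.  0.  0.] q [-0.06  0.51  1.41  0.    1.22 -1.21] eff [ 0.000e+00 -5.762e+01 -2.521e+01  2.000e-02  5.000e-02  0.000e+00]
[-0.0002 -0.001  -0.0011 -0.0001 -0.0005  0.0005]
((514.078369140625, 263.55047607421875), (61.10409164428711, 119.56777954101562), 72.177001953125)
((488.2291259765625, -284.6998291015625), (119.60253143310547, 60.891448974609375), 12.43769645690918)
```

View pics/side9.png

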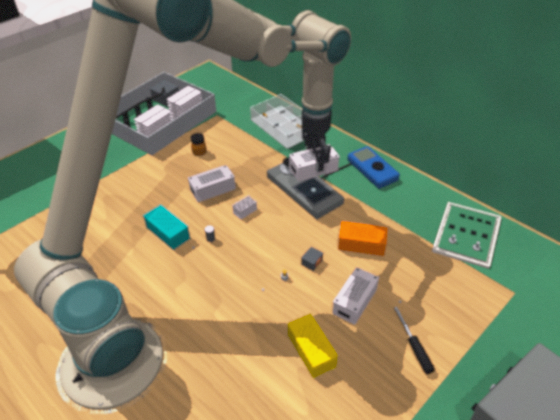

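View pics/top9.png

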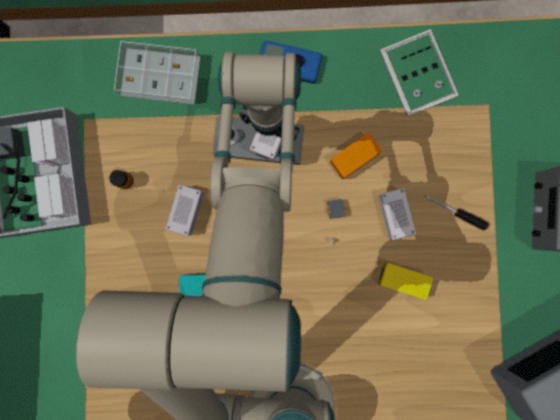

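The pictures show the module held level over the window (side px 318,165). The other two stand at px (212,183) and (356,294) in the side view, both at their start positions. The bystanders I can see have not moved, and the arm is calm.

```bash
python3 -c "from h import *
print(job.sign_off()); st()"
```

```text
the job is handed in; nothing more can be done
None
the job is handed in; nothing more can be done
```

I handed the job in at about 44.6 s with the middle module, the one that rattles, held above the reader's window; no verdict is given at hand-in.

- **Plunger:** I pushed it to its stop. The fingertips reached z = 0.052 with 18 N on the tool, against 9 N for the spring at the stop.
- **Left module:** It is quiet. Its moment about the jaw axis when level was the same after tilting each way (0.014 and 0.020 N·m). This rests on single readings with about 0.03–0.04 N·m of noise. It is back upright about 1 mm from its start.
- **Middle module:** It has the loose part. Averaged over the window, the moment when level was +0.03 N·m after one tilt and -0.05 after the other. The loose core should shift it by about 0.1, so this is close. With the rattler found, I never picked up the right module, and it has not moved.
- **Disagreeing checks:** While I was testing the middle module near its start spot, the wrist sometimes vibrated at up to 3 N·m, so some of those readings were no use. That is why I repeated the test over the window with a 40 N grip, where it stayed calm.
- **Last checks:** The module is level, about 1 mm from the window's centre in plan and about 100 mm above the glass. It was still for the 1 s I sampled, with joint speeds of about 0.001 rad/s. The bystanders visible in the last pictures have not moved.

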